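# Unhook the check weight from the load tester and put it back in its block

### The job

Unload the bench load tester: take the hanging check weight off the sprung arm by raising its closed eye past the upturned tip of the deep hook before drawing it out, without wrenching, pushing or jerking the hook. Then set the weight down gently in its empty well in the wooden block, upright and fully home, and let go. Leave the other weights and the loose parts on the bench where they are.

Things in the scene. Friction and masses are not known exactly. Their poses are not given: they have to be found in the camera images.
- load_stand: Fixed bench load tester. Origin: bench top, plumb below the hook's seat; x from hook back to column, z up. Grey base plate 14 mm thick, x -20 to 215, y +-55 mm. A sprung arm runs from a pivot at x 140 mm to the hook. Loaded, it sags 5 to 29 mm at the hook (0.26 N per mm after 0.6 N preload), tilting up to 0.21 rad; unloaded, it rises to a rubber stop, level.
- hook_plumb (a point): Top of the base plate, plumb below the hook. Hook: 7 mm round bar that dips 10 mm below the arm into a seat at x 0, then turns straight up to a tip at x -12 mm (front -15 mm), open towards -x. The tip's top is 20 mm above the seat's upper surface, 7.5 mm above the 12 mm thick arm. Unloaded, the seat is 139 to 175 mm above the bench: the clamp's height differs and is not given.
- column_top (a point): Top of the tester's column (25 mm thick, 231 mm above the bench). The clamp head on it, with pivot, coil spring, rubber stop and dial indicator, spans x -82 to +22 mm from here, y +-40 mm, and rises about 100 mm above the arm.
- weight_eye (a point): Centre of the opening of the hanging check weight's closed eye; z up, y from side to side of the eye, x along the hook. Eye of 6 mm round bar, opening 24 wide (y), 30.5 high, outside 36 x 42.5 mm. 67.25 mm above the weight's underside. Its upper bar lies in the hook's seat; it can rise 23.5 mm on the hook before its lower bar meets the hook's underside: 3.5 mm more than the tip needs.
- weight_centre (a point): Centre of the check weight's cylinder, half-way up, 20 mm above its underside; z up along the axis. Loose plain steel cylinder 44 mm across, 40 mm high (lower edge chamfered 3 mm), with a short neck and the eye on top, 88.5 mm high in all. Mass not known, 0.2 to 0.8 kg.
- well (a point): Centre of the floor of the empty well for the check weight, 12 mm above the bench; z up. The well is 46.5 mm across and 18 mm deep, its mouth chamfered 2 mm, in a fixed wooden block 186 x 78 x 30 mm. The block runs along x of this point: from -143 to +43 mm, y +-39 mm; two smaller wells at x -66 and -116 mm hold the smaller weights.
- middle_weight: Loose steel weight with an eye, 34 mm across, 66 mm high overall, in the block's second well, to be left alone. Origin: centre of its underside.
- small_weight: Loose steel weight with an eye, 28 mm across, 58 mm high overall, in the block's third well, to be left alone. Origin: centre of its underside.
- loupe: Black eye loupe, 33 mm across, 32 mm high, standing loose on the bench, to be left alone. Origin: centre of its underside.
- bronze_bush: Flanged bronze bush, 34 mm across, 29 mm high, standing loose on the bench, to be left alone. Origin: centre of its underside.
- setting_ring: Steel ring gauge, 50 mm across, 16 mm high, lying loose on the bench, to be left alone. Origin: centre of its underside.
Not all that is in view belongs to the job. What is shaped like the part that bears weight_eye but purple is not meant.

How it is judged:
By the outcome, as a careful person would: the job done as asked, in the order asked, and still so for the second after the job is handed in, with the robot touching nothing.
It also fails if it takes over 72 s, if anything falls off the work surface, if the arm or the gripper's body presses on something with over 40 N, if the wrist force passes 120 N, or if a joint passes its speed limit or range.

### The arm

A 7-joint arm with a two-finger parallel gripper is mounted at the origin on a cart in front of the work surface, level with it; the furniture and walls round the work are solid. World frame = base frame: x ahead of the robot, y to its left, z up, the work surface at z = 0. Lengths are in m, angles in rad, forces in N, time in s.
With the tool pointing down it reaches from about 0.4 to 0.85 m from the base axis. Payload 6.9 kg.
Tool frame: the origin (TCP) lies midway between the tips of the shut fingers; the grasp point (between the pads) lies behind it (ctrl.pinch_z is the z of the grasp point in the tool frame, in m); z points along the fingers, y is the direction in which the jaws open and shut (so a half turn about z gives the same grasp; the last joint's range is limited). The gripper opens to 85 mm and grips with 20 to 120 N. Pads are 22 mm wide; open, the fingers measure 114 mm over their backs; the gripper's body (76 mm by 85 mm) begins 54 mm behind the grasp point. The pads swing forward as they close: fully open they stand 13 mm farther back than shut.
Start: joints at [1.262, 0.507, -0.238, 1.5, 0.126, 1.149, -0.155], TCP at [0.252, -0.572, 0.231] pointing down, gripper open.
Joint ranges: [-3.08, 3.08], [-0.24, 2.05], [-1.43, 1.35], [0, 2.5], [-1.52, 4.66], [0.17, 1.96], [-2.89, 2.89]. Speed limits (rad/s): [2.39, 2.39, 3.14, 3.14, 3.14, 3.14, 3.14].

### API

Orientations are given as a unit quaternion [w, x, y, z].
In Python, from station import ctrl, get_state, vision, ticket, models gives the robot as it stands. Calls block until the motion is done:
- ctrl.movep(position, orientation): joint-space move of the TCP to a pose.
- ctrl.movel(position, frame=None, max_speed=0.15): straight line of the TCP; frame=None keeps the orientation; max_speed is the mean speed in m/s.
- ctrl.set_joints(angles): joint-space move.
- ctrl.ungrasp() and ctrl.close_gripper(force=None): open the fingers fully, or close them until they stop; force is the grip in N (None keeps the last).
- ctrl.pause(seconds).
- ctrl.ik(position, orientation): joint angles nearest the present ones, or None.
- get_state(): the state.
- vision.grab_frame(name): name is "scene" or "side" or "wrist"; returns (picture, depth): 400x640x3 uint8, blue, green, red; 400x640 float32, m along the optical axis (not along the pixel's ray), 0 where there is no reading.
- vision.camera_info(name): a dict with "mtx" (3x3 intrinsics, pixels), "R" (3x3) and "t" (3): a world point X has camera coordinates R X + t; the wrist camera has in their place "hand_eye" (4x4, takes a point from camera to tool coordinates, whose origin is the TCP and whose axes are the flange's). Camera axes: x right, y down, z forward; pixel columns grow to the right and rows downward; lengths in m; the calibration is good to about 2 mm. The wrist camera is an equidistant fisheye: a pixel r from the principal point sees the ray r / f radians off the axis. A picture is of the moment at which its call begins: read the wrist's pose just before it. camera_info takes no time and is no camera call.
A pose or a line that the arm cannot do raises ctrl.Unreachable and nothing moves.
- ticket.close_job(): hands the job in, once; it reports no verdict.
Trained networks look in the newest picture that a camera, given by its name, has taken for a name from the list of things; names that differ only in an ending like _2 or _b are one class to them, and where a whole thing is asked for, a point or a joint stands for the part that bears it (a point fixed in the world has none). Each returns a list of dicts, best first, with "p" (0 to 1); they miss things now and then, are a little off and sometimes report something else, mostly with a low value. They report only what shows in the picture. A call takes as long as a camera call. They do not tell look-alikes from the thing itself.
- models.recognise(camera, target): "point" ([column, row] in pixels, amid what is visible of it).
- models.masks_of(camera, target): "mask" (400x640 bool, what is visible of it) and "point" ([column, row] in pixels, amid what is visible of it).
The state is a dict: "time": time; "qpos": joint angles; "qd": joint speeds; "tau": joint torques, N m; "tcp_pos": TCP position; "eef_rot": TCP orientation; "contact_force": force on the tool from outside, world axes, zero at the start; "wrist_torque": the same for the moment, N m; "width": finger opening in m.
Only numpy, scipy, OpenCV 4.12 (cv2) and the standard library are available. Lean on these libraries where they do the work, as an engineer would, in place of code of your own. Each camera call takes 0.05 s, during which the arm holds its last target. There are 200 camera calls.

## Working session

There is one attempt and no reset: what is moved stays moved. The work goes in short steps, each a Python script; the robot and the scene stay as the last script left them, time stands still between calls to the robot, and variables do not carry over. Pictures are saved under pics/ and viewed, about 8 in all and at most 12, crops included, and the job is handed in when it is done.

```bash
ls; mkdir -p pics
cat > h.py <<'E'
import numpy as np, cv2
from station import ctrl, get_state, vision, ticket, models
def pt(cam, px, depth, r=2):
    c,rw=int(round(px[0])),int(round(px[1]))
    d=depth[max(0,rw-r):rw+r+1,max(0,c-r):c+r+1]; d=d[d>0]
    if len(d)==0: return None
    z=np.median(d); i=vision.camera_info(cam); K=np.array(i["mtx"])
    p=np.linalg.inv(K)@np.array([px[0],px[1],1])*z
    return np.array(i["R"]).T@(p-np.array(i["t"]))
def cloud(cam,depth,mask=None):
    i=vision.camera_info(cam); K=np.array(i["mtx"])
    m=depth>0
    if mask is not None: m&=mask
    v,u=np.nonzero(m); z=depth[v,u]
    p=np.linalg.inv(K)@np.stack([u*z,v*z,z])
    return (np.array(i["R"]).T@(p-np.array(i["t"]).reshape(3,1))).T,u,v
E
python3 - <<'E'
from h import *
np.set_printoptions(precision=4,suppress=True)
for cam in ("scene","side"):
    im,d=vision.grab_frame(cam); cv2.imwrite(f"pics/{cam}0.png",im); np.save(cam+"0.npy",d)
    i=vision.camera_info(cam); print(cam,np.array(i["mtx"]).tolist(),"pos",-np.array(i["R"]).T@np.array(i["t"]),"fwd",np.array(i["R"])[2])
    for t in ["load_stand","hook_plumb","column_top","weight_eye","weight_centre","well","middle_weight","small_weight","loupe","bronze_bush","setting_ring"]:
        for r in models.recognise(cam,t)[:3]:
            print(t,round(r["p"],2),np.round(r["point"]),pt(cam,r["point"],d))
s=get_state(); print(s, ctrl.pinch_z)
E
```

```text
pics
scene [[520.4746632844875, 0.0, 319.2812923091505], [0.0, 520.4746632844875, 205.50963708751573], [0.0, 0.0, 1.0]] pos [-0.161   0.5476  0.9722] fwd [ 0.5635 -0.4622 -0.6847]
load_stand 0.84 [367. 207.] [ 0.5451 -0.1967  0.0151]
hook_plumb 0.75 [368. 202.] [ 0.5583 -0.2113  0.014 ]
column_top 0.73 [390. 206.] [ 0.4401 -0.1678  0.1144]
column_top 0.67 [367. 205.] [ 0.5489 -0.2015  0.0161]
weight_eye 0.72 [392. 205.] [ 0.4399 -0.171   0.1164]
weight_eye 0.67 [440. 246.] [ 0.3139 -0.2246  0.0404]
weight_eye 0.62 [380. 263.] [ 0.3636 -0.0721  0.0406]
weight_centre 0.79 [441. 248.] [ 0.3112 -0.2234  0.0375]
weight_centre 0.71 [379. 262.] [ 0.3677 -0.0714  0.0434]
weight_centre 0.69 [418. 264.] [ 0.3084 -0.1391  0.0436]
well 0.8 [258. 295.] [0.4668 0.2017 0.0341]
middle_weight 0.67 [296. 230.] [0.5918 0.0061 0.0158]
middle_weight 0.59 [266. 294.] [0.4485 0.1913 0.0471]
small_weight 0.53 [282. 305.] [0.4045 0.1803 0.0443]
loupe 0.73 [341. 283.] [0.3865 0.0271 0.021 ]
loupe 0.65 [258. 295.] [0.4677 0.2026 0.0343]
loupe 0.54 [266. 293.] [0.4508 0.1921 0.0479]
bronze_bush 0.69 [325. 248.]
[... 965 characters left out ...]
t 0.59 [381. 294.] [0.4075 0.1849 0.0429]
loupe 0.64 [337. 311.] [0.4884 0.2195 0.0292]
loupe 0.55 [382. 266.] [0.3909 0.0336 0.0147]
setting_ring 0.55 [291. 257.] [ 0.5935 -0.0117  0.0057]
{'time': 1.2, 'qpos': array([ 1.2615,  0.5075, -0.2376,  1.5002,  0.1257,  1.1489, -0.1548]), 'qd': array([-0.0003,  0.0016, -0.0007, -0.0024, -0.0003, -0.0004,  0.0011]), 'tau': array([  0.0007, -62.037 ,  -2.1838, -24.9966,   0.0141,   0.0024,
         0.    ]), 'tcp_pos': array([ 0.2519, -0.572 ,  0.2313]), 'eef_rot': array([-0.    ,  0.9786,  0.2059, -0.    ]), 'contact_force': array([ 0.812 , -0.2571, -0.0838]), 'wrist_torque': array([-0.0214, -0.0225, -0.0599]), 'width': 0.08511884621980743} -0.0187
```

Run:
```python
import cv2,numpy as np
a=cv2.imread("pics/scene0.png")[140:340,220:480]; b=cv2.imread("pics/side0.png")[100:340,230:480]
cv2.imwrite("pics/a.png",np.vstack([cv2.resize(a,(390,300),interpolation=2),]) if 0 else np.hstack([cv2.resize(a,None,fx=1.53,fy=2.0*0+1.53,interpolation=2)[:300],np.zeros((300,2,3),np.uint8)]))
A=cv2.resize(a,(780,600),interpolation=2);cv2.imwrite("pics/a.png",A)
cv2.imwrite("pics/b.png",cv2.resize(b,(620,595),interpolation=2))
```

```text
(no output)
```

View pics/a.png

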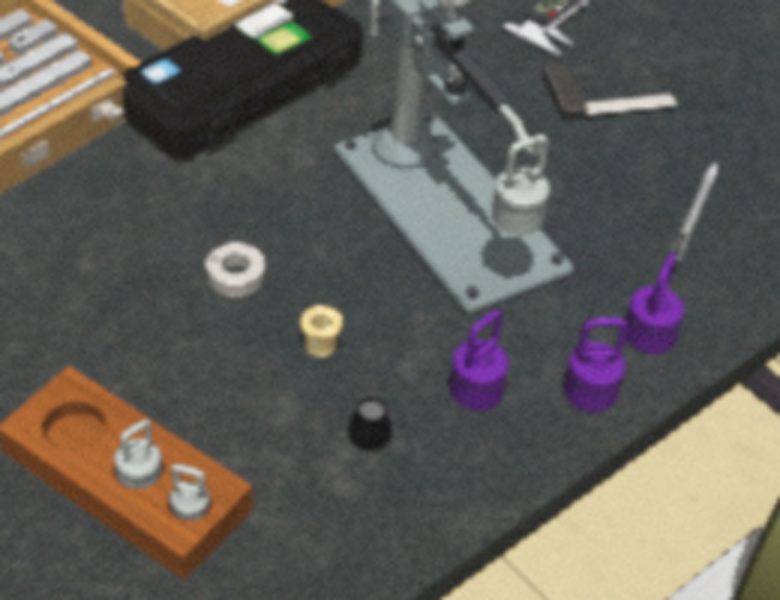

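View pics/b.png

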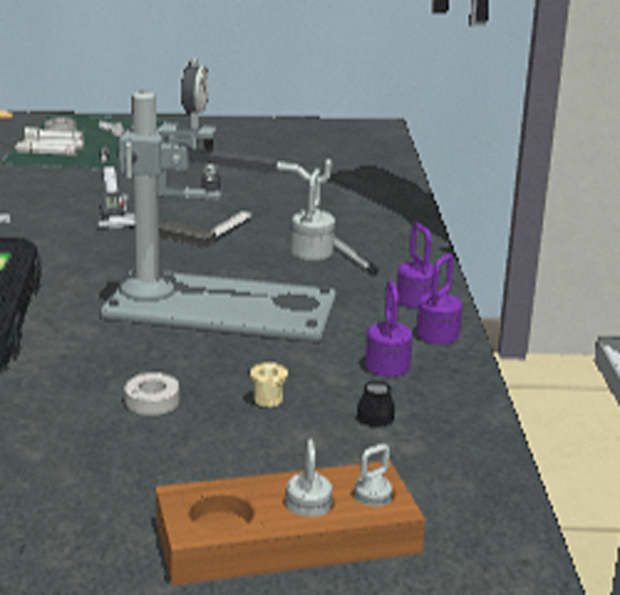

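Candidates for the weight: the steel one on the hook at scene (392,205), three purple ones at (440,246), (380,262) and (418,264), and the block weights at (266,294) and (283,305). The steel one hanging on the hook is the one meant. Next I'll measure the stand axis, the eye, the weight and the well.

Run:
```python
from h import *
np.set_printoptions(precision=4,suppress=True)
for cam in ("scene","side"):
    im=cv2.imread(f"pics/{cam}0.png"); d=np.load(cam+"0.npy")
    hsv=cv2.cvtColor(im,cv2.COLOR_BGR2HSV)
    P,u,v=cloud(cam,d)
    h=hsv[v,u]; print(cam)
    near=(P[:,0]>.35)&(P[:,0]<.75)&(P[:,1]>-.35)&(P[:,1]<-.05)
    m=near&(abs(P[:,2]-.014)<.006)&(h[:,2]>85)
    q=P[m]; r=cv2.minAreaRect(q[:,:2].astype(np.float32)*1000); print("plate",r,len(q))
    m=near&(P[:,2]>.04)&(P[:,2]<.1)&(P[:,0]>.5); q=P[m]; print("column front-side",len(q),np.median(q,0))
    m=near&(P[:,2]>.2)&(P[:,0]>.5); q=P[m]; print("top",len(q),q.max(0) if len(q) else 0)
    # weight cylinder + eye
    m=near&(abs(P[:,0]-.45)<.05)&(abs(P[:,1]+.175)<.05)&(P[:,2]>.035)
    q=P[m]
    for z0 in np.arange(.03,.24,.01):
        s=q[(q[:,2]>=z0)&(q[:,2]<z0+.01)]
        if len(s): print("%.3f"%z0,len(s),s.min(0)[:2],s.max(0)[:2],s.mean(0)[:2])
    # block
    m=(abs(P[:,2]-.03)<.004)&(h[:,0]<20)&(h[:,1]>120)&(P[:,1]>.1)&(P[:,1]<.3)
    q=P[m]; r=cv2.minAreaRect(q[:,:2].astype(np.float32)*1000); print("block",r,cv2.boxPoints(r).tolist())
    m=(P[:,2]<.022)&(P[:,2]>.008)&(abs(P[:,0]-.478)<.03)&(abs(P[:,1]-.207)<.03); q=P[m]; print("well floor",len(q),q.mean(0),q.min(0),q.max(0))
```

```text
scene
plate ((507.3061218261719, -170.0367889404297), (340.370361328125, 288.3802185058594), 14.49113941192627) 2087
column front-side 426 [ 0.7415 -0.1784  0.0478]
top 513 [ 0.6299 -0.1822  0.2719]
0.070 2 [ 0.4287 -0.1706] [ 0.4382 -0.1664] [ 0.4334 -0.1685]
0.080 53 [ 0.4232 -0.1961] [ 0.4611 -0.1616] [ 0.436  -0.1722]
0.090 51 [ 0.4222 -0.1925] [ 0.4567 -0.16  ] [ 0.434  -0.1715]
0.100 51 [ 0.4222 -0.1955] [ 0.4566 -0.1599] [ 0.4349 -0.1723]
0.110 149 [ 0.4223 -0.2046] [ 0.465  -0.1605] [ 0.4403 -0.1789]
0.120 47 [ 0.4284 -0.2   ] [ 0.4511 -0.1676] [ 0.4421 -0.1823]
0.130 16 [ 0.4394 -0.2017] [ 0.4467 -0.164 ] [ 0.4429 -0.1863]
0.140 14 [ 0.4391 -0.2006] [ 0.4523 -0.1666] [ 0.4452 -0.1789]
0.150 26 [ 0.434  -0.1999] [ 0.4558 -0.1647] [ 0.4444 -0.1804]
0.160 66 [ 0.4303 -0.198 ] [ 0.5    -0.1676] [ 0.4576 -0.1833]
0.170 54 [ 0.4296 -0.1975] [ 0.4984 -0.1774] [ 0.4741 -0.1884]
0.180 1 [ 0.4308 -0.1792] [ 0.4308 -0.1792] [ 0.4308 -0.1792]
block ((689.3478393554688, 176.04563903808594), (130.93191528320312, 634.8910522460938), 85.84773254394531) [[367.995361328125, 133.73690795898438
[... 751 characters left out ...]
 0.4512 -0.1644] [ 0.4449 -0.178 ]
0.130 19 [ 0.4404 -0.1967] [ 0.4514 -0.1645] [ 0.4463 -0.1769]
0.140 14 [ 0.4408 -0.1944] [ 0.4518 -0.1617] [ 0.4478 -0.1717]
0.150 38 [ 0.432  -0.1955] [ 0.4941 -0.1649] [ 0.4466 -0.1778]
0.160 72 [ 0.4298 -0.1893] [ 0.4992 -0.1689] [ 0.4698 -0.1828]
0.170 21 [ 0.4299 -0.1965] [ 0.4994 -0.176 ] [ 0.4697 -0.1845]
block ((679.3911743164062, 178.2438201904297), (129.77883911132812, 613.5161743164062), 85.0497817993164) [[368.177978515625, 140.06663513183594], [979.40576171875, 87.12623596191406], [990.6043701171875, 216.42100524902344], [379.3765869140625, 269.36138916015625]]
well floor 166 [0.4738 0.2245 0.0153] [0.448  0.1872 0.0082] [0.508  0.2369 0.022 ]
```

Run:
```python
from h import *
from scipy.optimize import least_squares
np.set_printoptions(precision=4,suppress=True)
Q={}
for cam in ("scene","side"):
    im=cv2.imread(f"pics/{cam}0.png"); d=np.load(cam+"0.npy")
    hsv=cv2.cvtColor(im,cv2.COLOR_BGR2HSV)
    P,u,v=cloud(cam,d); h=hsv[v,u]; print(cam)
    near=(abs(P[:,0]-.445)<.04)&(abs(P[:,1]+.18)<.04)
    q=P[near&(P[:,2]>.078)&(P[:,2]<.108)]
    f=least_squares(lambda c:np.hypot(q[:,0]-c[0],q[:,1]-c[1])-.022,[.445,-.18],loss='soft_l1',f_scale=.001); print("cyl",f.x,np.abs(f.fun).mean())
    q=P[near&(P[:,2]>.108)&(P[:,2]<.125)]; print("ztop hist",np.histogram(q[:,2],bins=np.arange(.108,.126,.001))[0])
    q=P[near&(P[:,2]>.045)&(P[:,2]<.085)]; print("low z pct",np.percentile(q[:,2],[0,2,5,10]))
    q=P[near&(P[:,2]>.122)&(P[:,2]<.15)];q=q[(abs(q[:,0]-.4455)<.02)]; l=cv2.fitLine(q[:,:2].astype(np.float32),cv2.DIST_HUBER,0,.001,.001).ravel(); print("eye line",l,"yaw of eye y",np.arctan2(l[1],l[0]), q.min(0),q.max(0))
    q=P[(P[:,2]>.15)&(P[:,0]>.46)&(P[:,0]<.56)&(abs(P[:,1]+.19)<.03)&(P[:,2]<.2)]
    l=cv2.fitLine(q.astype(np.float32),cv2.DIST_HUBER,0,.001,.001).ravel(); print("arm",l,len(q),q.min(0),q.max(0))
    q=P[(P[:,2]>.04)&(P[:,2]<.1)&(P[:,0]>.55)&(P[:,0]<.70)&(abs(P[:,1]+.2)<.04)]
    f=least_squares(lambda c:np.hypot(q[:,0]-c[0],q[:,1]-c[1])-.0125,[.62,-.2],loss='soft_l1',f_scale=.001); print("column",f.x,np.abs(f.fun).mean(),len(q))
    wood=(h[:,0]<14)&(h[:,1]>110)&(P[:,0]<.6)&(P[:,1]>.1)&(P[:,1]<.3)
    q=P[wood&(abs(P[:,2]-.03)<.003)]; r=cv2.minAreaRect(q[:,:2].astype(np.float32)*1000); print("block",r,cv2.boxPoints(r).round(1).tolist())
```

```text
scene
cyl [ 0.446  -0.1855] 0.0011522326016008943
ztop hist [ 2  4  9  6 11  9 12 27 32 22 11 10  5  4  4  4  5]
low z pct [0.0786 0.0793 0.08   0.0803]
eye line [ 0.1987  0.9801  0.4435 -0.183 ] yaw of eye y 1.3707237 [ 0.4369 -0.2017  0.1221] [ 0.4523 -0.164   0.1478]
arm [ 0.9807 -0.1713  0.0938  0.5206 -0.1959  0.1741] 239 [ 0.4602 -0.214   0.1503] [ 0.5593 -0.1828  0.2   ]
column [ 0.6046 -0.2023] 0.0033127829135600616 155
block ((472.67498779296875, 192.04640197753906), (188.68345642089844, 80.56698608398438), 13.462434768676758) [[371.5, 209.3000030517578], [390.29998779296875, 130.89999389648438], [573.7999877929688, 174.8000030517578], [555.0, 253.1999969482422]]
side
cyl [ 0.4455 -0.1824] 0.0013547973178010399
ztop hist [ 8  5  6 12 11 26 17  8  2  5  1  1  2  1  2  2  1]
low z pct [0.0741 0.0745 0.0755 0.0761]
eye line [ 0.2797  0.9601  0.446  -0.1745] yaw of eye y 1.2873316 [ 0.4402 -0.1982  0.1223] [ 0.4518 -0.1617  0.1498]
arm [ 0.9686 -0.1745  0.177   0.5236 -0.1923  0.1717] 257 [ 0.4616 -0.2114  0.152 ] [ 0.5599 -0.1793  0.1991]
column [ 0.6159 -0.1938] 0.0034074459809944188 197
block ((472.1988830566406, 194.4270477294922), (186.31201171875, 80.60304260253906), 14.172874450683594) [[372.0, 210.6999969482422], [391.70001220703125, 132.5], [572.4000244140625, 178.1999969482422], [552.7000122070312, 256.29998779296875]]
```

```bash
cat >> h.py <<'E'
from scipy.spatial.transform import Rotation as Ro
def tool(psi,alpha,flip=1):
    s=np.array([np.cos(psi),np.sin(psi),0]); up=np.array([0,0,1.])
    z=s*np.sin(alpha)-up*np.cos(alpha); y=flip*np.array([-np.sin(psi),np.cos(psi),0]); x=np.cross(y,z)
    R=np.stack([x,y,z],1); q=Ro.from_matrix(R).as_quat(); return R,[q[3],q[0],q[1],q[2]]
def ray(cam,px,z):
    i=vision.camera_info(cam); K=np.array(i["mtx"]); R=np.array(i["R"]); c=-R.T@np.array(i["t"])
    d=R.T@np.linalg.inv(K)@np.array([px[0],px[1],1]); return c+d*(z-c[2])/d[2]
E
python3 - <<'E'
from h import *
np.set_printoptions(precision=3,suppress=True)
print("well",ray("side",(319.5,306.9),.029),ray("scene",(245,281.7),.029))
i=vision.camera_info("wrist"); print({k:np.array(v).round(4).tolist() for k,v in i.items()})
eye=np.array([.4455,-.183,.142]); w=np.array([.521,.205,.08])
for a in (0,10,20,30,40):
  for fl in (1,-1):
    R,q=tool(-.18,np.radians(a),fl); z=R[:,2]
    out=[]
    for back in (0.15,0,):
        out.append(ctrl.ik(eye-z*(back-.0187),q))
    R2,q2=tool(.24,np.radians(a),fl); z=R2[:,2]
    print(a,fl,out,ctrl.ik(w-R2[:,2]*(-.0187),q2))
E
```

```text
well [0.519 0.209 0.029] [0.519 0.203 0.029]
{'mtx': [[309.7069, 0.0, 325.0051], [0.0, 309.7069, 205.6955], [0.0, 0.0, 1.0]], 'hand_eye': [[0.0019, -0.9456, -0.3254, 0.0849], [1.0, 0.0021, -0.0001, -0.0013], [0.0008, -0.3254, 0.9456, -0.143], [0.0, 0.0, 0.0, 1.0]]}
0 1 [array([ 1.045,  0.353, -0.978,  1.786,  0.316,  1.172,  1.361]), array([ 0.924,  0.527, -0.866,  2.013,  0.538,  0.844,  1.144])] [ 0.066  0.706 -0.787  1.877  0.664  0.841  0.745]
0 -1 [array([ 0.561,  0.252, -0.288,  1.791,  0.079,  1.11 , -1.504]), array([ 0.485,  0.418, -0.204,  2.018,  0.125,  0.717, -1.547])] [-0.137  0.626 -0.439  1.88   0.387  0.72  -2.128]
10 1 [array([ 1.199,  0.188, -0.98 ,  1.974,  0.187,  0.895,  1.526]), array([ 0.952,  0.442, -0.823,  2.156,  0.603,  0.576,  1.103])] [-0.105  0.579 -0.499  2.036  0.68   0.508  0.713]
10 -1 [array([ 0.71 ,  0.127, -0.385,  1.978,  0.028,  0.873, -1.434]), array([ 0.516,  0.355, -0.207,  2.161,  0.103,  0.462, -1.511])] [-0.259  0.55  -0.265  2.038  0.435  0.433 -2.19 ]
20 1 [array([ 1.236,  0.022, -0.826,  2.164, -0.107,  0.624,  1.88 ]), array([ 0.896,  0.364, -0.673,  2.304,  0.771,  0.267,  0.966])] [ 0.087  0.631 -0.832  2.19   1.391  0.568  0.001]
20 -1 [array([ 0.903,  0.015, -0.486,  2.167, -0.126,  0.625, -1.243]), array([ 0.512,  0.315, -0.159,  2.308, -0.085,  0.18 , -1.301])] [-0.833  0.581  0.549  2.2   -1.263  0.244 -0.53 ]
30 1 [array([ 0.695, -0.067, -0.18 ,  2.364, -0.485,  0.384,  2.313]), array([ 1.257,  0.534, -1.223,  2.451,  1.767,  0.484, -0.032])] [ 0.248  0.825 -1.226  2.34   1.797  0.966 -0.394]
30 -1 [array([ 1.105, -0.072, -0.554,  2.361, -0.575,  0.405, -0.726]), array([ 0.9  ,  0.356, -0.631,  2.454,  2.385,  0.176,  2.527])] [-0.328  0.532 -0.239  2.347  2.322  0.346  2.163]
40 1 [None, None] [ 0.186  0.896 -1.226  2.487  2.068  1.194 -0.677]
40 -1 [None, None] [-0.114  0.656 -0.633  2.491  2.374  0.826  2.095]
```

```bash
cat >> h.py <<'E'
ALPHA=np.radians(10)
def wrist(name):
    s=get_state(); im,d=vision.grab_frame("wrist")
    R=Ro.from_quat(np.roll(s["eef_rot"],-1)).as_matrix(); T=np.eye(4); T[:3,:3]=R; T[:3,3]=s["tcp_pos"]
    i=vision.camera_info("wrist"); H=T@np.array(i["hand_eye"]); 
    cv2.imwrite(f"pics/{name}.png",im); np.savez(name,d=d,H=H); return im,d,H
def wcloud(d,H):
    K=np.array(vision.camera_info("wrist")["mtx"]); v,u=np.nonzero(d>0); z=d[v,u]
    x=(u-K[0,2])/K[0,0]; y=(v-K[1,2])/K[1,1]; th=np.hypot(x,y); k=np.where(th>1e-6,np.tan(th)/th,1)
    return np.stack([x*k*z,y*k*z,z],1)@H[:3,:3].T+H[:3,3],u,v
def wproj(X,H):
    K=np.array(vision.camera_info("wrist")["mtx"]); p=H[:3,:3].T@(np.asarray(X)-H[:3,3]); r=np.hypot(p[0],p[1]); th=np.arctan2(r,p[2])
    return K[:2,2]+K[0,0]*th*p[:2]/r
E
python3 - <<'E'
from h import *
np.set_printoptions(precision=4,suppress=True)
eye=np.array([.4455,-.183,.142])
R,q=tool(-.19,ALPHA,1)
t0=get_state()["time"]
ctrl.movep(eye-R[:,2]*.11-np.array([.03,0,0]),q)
s=get_state(); print(s["time"]-t0,s["tcp_pos"],s["qpos"])
im,d,H=wrist("w1")
print(wproj(eye,H))
P,u,v=wcloud(d,H)
near=(abs(P[:,0]-.445)<.04)&(abs(P[:,1]+.18)<.04)
for z0 in np.arange(.07,.21,.01):
    q=P[near&(P[:,2]>=z0)&(P[:,2]<z0+.01)]
    if len(q): print("%.2f"%z0,len(q),q.min(0),q.max(0),q.mean(0))
E
```

```text
1.5416999999999998 [ 0.3969 -0.1803  0.2505] [ 1.2441  0.1643 -0.9769  2.0582  0.1637  0.8221  1.5621]
[329.9801 230.3619]
0.07 29 [ 0.4233 -0.2001  0.077 ] [ 0.4384 -0.1601  0.0799] [ 0.4272 -0.1775  0.0789]
0.08 150 [ 0.4229 -0.2014  0.0801] [ 0.4416 -0.1594  0.0897] [ 0.4275 -0.1784  0.0849]
0.09 164 [ 0.4229 -0.2011  0.0901] [ 0.4418 -0.1585  0.0997] [ 0.4277 -0.1778  0.0951]
0.10 185 [ 0.4226 -0.2     0.1   ] [ 0.4426 -0.1585  0.1099] [ 0.4277 -0.1777  0.1051]
0.11 990 [ 0.4233 -0.2019  0.1101] [ 0.4661 -0.1588  0.12  ] [ 0.4395 -0.1794  0.1149]
0.12 247 [ 0.437 -0.196  0.12 ] [ 0.451  -0.1647  0.1299] [ 0.443  -0.1803  0.1251]
0.13 88 [ 0.4377 -0.1978  0.1302] [ 0.4485 -0.1626  0.14  ] [ 0.4431 -0.18    0.1349]
0.14 76 [ 0.4383 -0.1977  0.1404] [ 0.4477 -0.1627  0.1499] [ 0.4432 -0.1791  0.1451]
0.15 139 [ 0.4318 -0.1976  0.1502] [ 0.4566 -0.1628  0.16  ] [ 0.4437 -0.1802  0.1563]
0.16 566 [ 0.4292 -0.1965  0.16  ] [ 0.4847 -0.1645  0.17  ] [ 0.4554 -0.1826  0.1649]
0.17 126 [ 0.4289 -0.1934  0.17  ] [ 0.485  -0.1751  0.1777] [ 0.4503 -0.182   0.1735]
```

View pics/w1.png

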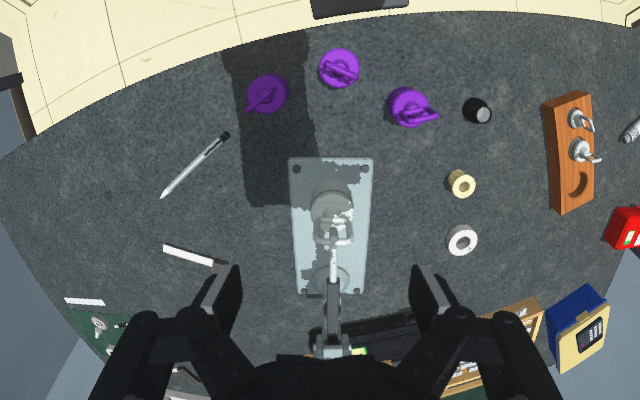

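The wrist view shows the steel weight's eye on the hook at about (333,231), with the plate behind it. The purple look-alikes at (267,93), (339,68) and (410,107) are well clear of it. Now for the fine fits.

Run:
```python
from h import *
from scipy.optimize import least_squares
np.set_printoptions(precision=4,suppress=True)
im=cv2.imread("pics/w1.png"); f=np.load("w1.npz"); P,u,v=wcloud(f["d"],f["H"])
near=(abs(P[:,0]-.445)<.035)&(abs(P[:,1]+.18)<.035)
q=P[near&(P[:,2]>.08)&(P[:,2]<.11)]
g=least_squares(lambda c:np.hypot(q[:,0]-c[0],q[:,1]-c[1])-.022,[.445,-.18],loss='soft_l1',f_scale=.001); print("cyl",g.x,np.abs(g.fun).mean())
q=P[near&(P[:,2]>.108)&(P[:,2]<.122)]; print(np.histogram(q[:,2],bins=np.arange(.108,.122,.001))[0])
q=P[near&(P[:,2]>.128)&(P[:,2]<.152)]; a=q[:,1]>-.18
A,B=q[a],q[~a]; print("sides",A.mean(0),B.mean(0),len(A),len(B)); dd=(A.mean(0)-B.mean(0))[:2]; print("eye y yaw-90",np.arctan2(dd[1],dd[0])-np.pi/2, np.hypot(*dd),(A.mean(0)+B.mean(0))/2)
q=P[near&(P[:,2]>.155)&(P[:,2]<.2)]; print("tip",q[q[:,0]<.4365].mean(0),q[q[:,0]<.4365].max(0),q[q[:,0]<.4365].min(0))
q=P[(P[:,0]>.45)&(P[:,0]<.54)&(abs(P[:,1]+.19)<.03)&(P[:,2]>.15)&(P[:,2]<.21)]
l=cv2.fitLine(q.astype(np.float32),cv2.DIST_HUBER,0,.001,.001).ravel(); print("arm",l,np.arctan2(l[1],l[0]),np.arcsin(l[2]))
hsv=cv2.cvtColor(im,cv2.COLOR_BGR2HSV)[v,u]
m=(abs(P[:,2]-.014)<.003)&(P[:,0]>.4)&(P[:,0]<.68)&(abs(P[:,1]+.2)<.09)
q=P[m]; r=cv2.minAreaRect(q[:,:2].astype(np.float32)*1000); print("plate",r,cv2.boxPoints(r).round().tolist(),len(q))
# front edge / sides of plate
wood=(hsv[:,0]<14)&(hsv[:,1]>110)&(P[:,0]<.6)&(P[:,1]>.1)&(P[:,1]<.3)
q=P[wood&(abs(P[:,2]-.03)<.004)]; r=cv2.minAreaRect(q[:,:2].astype(np.float32)*1000); print("block",r,cv2.boxPoints(r).round().tolist(),len(q))
```

```text
cyl [ 0.4456 -0.1806] 0.0003652883501301097
[ 20  14  23  17  33  99 335 346  78  22  26  11  16]
sides [ 0.4463 -0.1662  0.1404] [ 0.4396 -0.1945  0.1394] 105 95
eye y yaw-90 -0.2303529934505022 0.029112842474996667 [ 0.4429 -0.1804  0.1399]
tip [ 0.4309 -0.1782  0.1706] [ 0.4354 -0.1749  0.1777] [ 0.4289 -0.1819  0.1558]
arm [ 0.9717 -0.1841  0.148   0.492  -0.1892  0.1707] -0.18719882 0.14859392
plate ((538.7927856445312, -197.74945068359375), (110.02914428710938, 235.14968872070312), 79.06073760986328) [[413.0, -229.0], [644.0, -274.0], [665.0, -166.0], [434.0, -121.0]] 6678
block ((471.4042053222656, 195.56553649902344), (187.73313903808594, 80.6409912109375), 14.161696434020996) [[371.0, 212.0], [390.0, 134.0], [572.0, 179.0], [553.0, 258.0]] 2387
```

Everything agrees: stand yaw is -0.19, the eye sits at (0.4456, -0.1805, 0.142), and sag is around 16–20 mm. I'll approach, re-measure up close, then descend and grip.

Run:
```python
from h import *
np.set_printoptions(precision=4,suppress=True)
eye=np.array([.4456,-.1805,.142]); R,q=tool(-.205,ALPHA,1)
ctrl.movel(eye-R[:,2]*(.05-.0187),q,.1)
im,d,H=wrist("w2"); P,u,v=wcloud(d,H)
near=(abs(P[:,0]-.445)<.03)&(abs(P[:,1]+.18)<.03)
q_=P[near&(P[:,2]>.128)&(P[:,2]<.15)]; a=q_[:,1]>-.18
A,B=q_[a],q_[~a]; print(A.mean(0),B.mean(0),len(A),len(B),A.max(0),B.min(0))
t=P[near&(P[:,0]<.4365)&(P[:,2]>.15)]; print("tip",t.mean(0),t.max(0))
ctrl.movel(eye+R[:,2]*.0187,q,.06)
s=get_state(); print(s["tcp_pos"],s["contact_force"],s["width"],s["time"])
im,d,H=wrist("w3")
cv2.imwrite("pics/w3c.png",cv2.resize(im[180:400,120:540],(800,420),interpolation=2))
im,d=vision.grab_frame("side"); cv2.imwrite("pics/s3.png",cv2.resize(im[110:260,280:480],(800,600),interpolation=2))
```

```text
[ 0.4463 -0.1663  0.1388] [ 0.4398 -0.1942  0.1388] 198 190 [ 0.4483 -0.1631  0.15  ] [ 0.438  -0.1981  0.128 ]
tip [ 0.4187 -0.1689  0.2442] [ 0.4349 -0.1502  0.2619]
[ 0.449  -0.1811  0.1238] [ 0.5962 -0.6741  0.4526] 0.0854065377308798 4.8667
```

View pics/w3c.png

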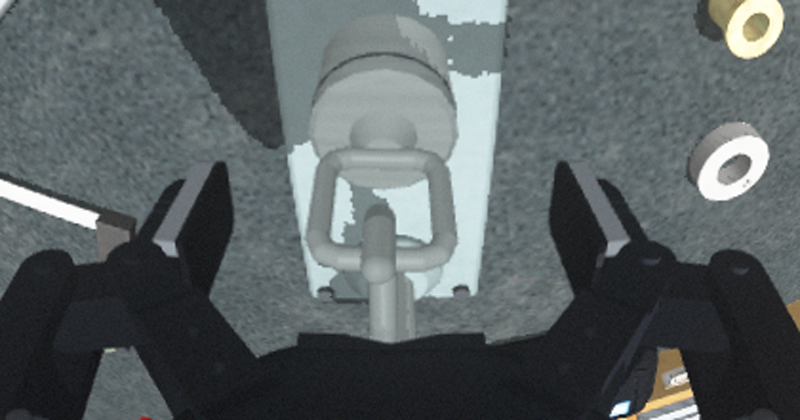

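View pics/s3.png

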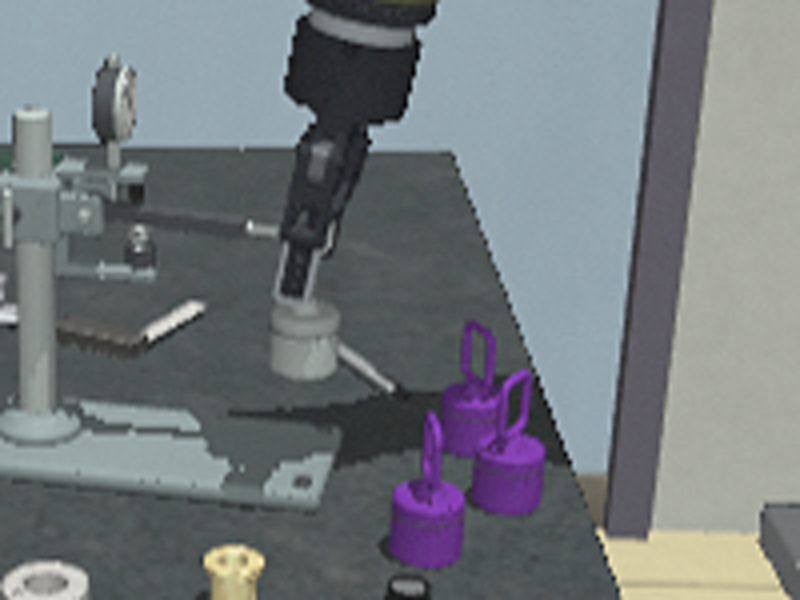

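Run:
```python
from h import *
np.set_printoptions(precision=4,suppress=True)
f=np.load("w3.npz"); d,H=f["d"],f["H"]; P,u,v=wcloud(d,H)
Hte=np.array(vision.camera_info("wrist")["hand_eye"]); T=H@np.linalg.inv(Hte)
Q=(P-T[:3,3])@T[:3,:3]   # tool coords
for row in (265,275,285,295,300):
    m=(v==row)&(abs(Q[:,1])<.06)&(Q[:,2]<.01)&(Q[:,2]>-.06); x=Q[m]; uu=u[m]; o=np.argsort(uu)
    print(row,[(int(uu[i]),*(1000*x[i]).round(1)) for i in o][::6])
```

```text
265 [(223, np.float64(11.6), np.float64(-46.6), np.float64(-19.7)), (229, np.float64(11.0), np.float64(-44.0), np.float64(-18.5)), (235, np.float64(10.3), np.float64(-41.4), np.float64(-17.1)), (291, np.float64(5.8), np.float64(-15.2), np.float64(-7.7)), (297, np.float64(5.0), np.float64(-12.3), np.float64(-6.3)), (303, np.float64(4.5), np.float64(-9.3), np.float64(-5.4)), (309, np.float64(3.8), np.float64(-6.3), np.float64(-4.1)), (315, np.float64(3.4), np.float64(-3.3), np.float64(-3.4)), (321, np.float64(4.0), np.float64(-0.2), np.float64(-4.4)), (327, np.float64(3.7), np.float64(2.9), np.float64(-3.9)), (333, np.float64(4.2), np.float64(6.0), np.float64(-4.7)), (339, np.float64(3.8), np.float64(9.1), np.float64(-4.1)), (345, np.float64(4.8), np.float64(12.1), np.float64(-5.8)), (351, np.float64(4.9), np.float64(15.1), np.float64(-6.1)), (416, np.float64(11.0), np.float64(45.3), np.float64(-18.1)), (422, np.float64(11.4), np.float64(48.1), np.float64(-19.0))]
275 [(212, np.float64(6.2), np.float64(-52.9), np.float64(-20.6)), (218, np.float64(10.8), np.float64(-46.7), np.float64(-2
[... 4087 characters left out ...]
5), np.float64(-44.2)), (349, np.float64(0.2), np.float64(12.6), np.float64(-29.8)), (355, np.float64(0.5), np.float64(15.3), np.float64(-30.3)), (409, np.float64(-10.1), np.float64(44.8), np.float64(-17.7)), (415, np.float64(-3.4), np.float64(44.6), np.float64(-26.9)), (421, np.float64(1.8), np.float64(44.8), np.float64(-34.1)), (427, np.float64(7.7), np.float64(44.3), np.float64(-42.2)), (433, np.float64(10.6), np.float64(45.2), np.float64(-46.3)), (439, np.float64(11.1), np.float64(47.4), np.float64(-47.2)), (445, np.float64(11.2), np.float64(49.9), np.float64(-47.7)), (451, np.float64(6.5), np.float64(55.7), np.float64(-41.8)), (457, np.float64(7.3), np.float64(57.9), np.float64(-43.3))]
```

The image shows the eye (crop column 380) about 2.3 mm to the tool's -y side of the finger midpoint (392), which is a small hand-eye bias. I'll shift by that amount and then close.

Run:
```python
from h import *
np.set_printoptions(precision=4,suppress=True)
R,q=tool(-.205,ALPHA,1); s=get_state()
p=np.array([.4456,-.1805,.142])+R[:,2]*.0187-R[:,1]*.0023
ctrl.movel(p,q,.05)
f0=get_state()["contact_force"]; print(get_state()["tcp_pos"],f0)
ctrl.close_gripper(45); ctrl.pause(.3)
s=get_state(); print(s["width"],s["contact_force"],s["wrist_torque"],s["time"])
wrist("w4"); im=cv2.imread("pics/w4.png")
cv2.imwrite("pics/w4c.png",cv2.resize(im[180:400,160:500],(680,440),interpolation=2))
```

```text
[ 0.4483 -0.1838  0.1237] [0.0331 0.0786 1.2469]
0.034348555598656245 [-0.894  -0.0143 -0.0229] [ 0.0258  0.1587 -0.0272] 6.0417
```

View pics/w4c.png

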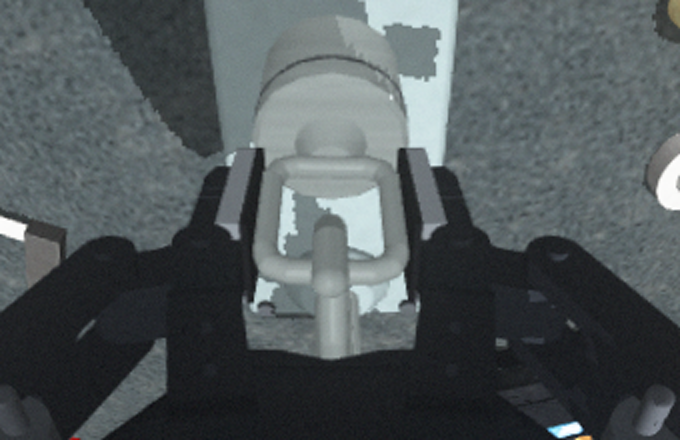

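```bash
cat >> h.py <<'E'
def force(n=10):
    a=[]
    for _ in range(n): ctrl.pause(.02); a.append(get_state()["contact_force"])
    return np.mean(a,0)
S=np.array([np.cos(-.19),np.sin(-.19),0])
E
python3 - <<'E'
from h import *
np.set_printoptions(precision=3,suppress=True)
R,q=tool(-.205,ALPHA,1); p0=get_state()["tcp_pos"].copy()
np.save("p0.npy",p0)
print(0,force())
for L in (3,6,9,11,13,15,17,19,21,23):
    ctrl.movel(p0+np.array([0,0,L/1000])-S*min(L,17)*.00013,q,.03); f=force()
    print(L,f,get_state()["tcp_pos"][2]-p0[2])
    if f[2]<-12: break
im,d=vision.grab_frame("side"); cv2.imwrite("pics/s5.png",im)
im,d,H=wrist("w5"); print(get_state()["time"])
E
```

```text
0 [ 0.183 -0.272  0.078]
3 [-0.513  0.321 -0.693] 0.0029299695656651026
6 [-0.234  0.369 -1.399] 0.006014653843473217
9 [ 0.097 -0.138 -2.487] 0.008967830901589563
11 [-0.07  -0.088 -2.245] 0.01100581977243456
13 [-0.089  0.24  -2.608] 0.01298352667735217
15 [ 0.003  0.137 -2.312] 0.0149889810056269
17 [ 0.055  0.139 -2.539] 0.016987368007140652
19 [-0.029 -0.084 -2.333] 0.018983644480608908
21 [-0.216  0.016 -2.458] 0.020993950480180684
23 [ 0.056 -0.05  -2.727] 0.02297627926502893
10.525
```

Run:
```python
from h import *
np.set_printoptions(precision=1,suppress=True)
f=np.load("w5.npz"); d,H=f["d"],f["H"]; P,u,v=wcloud(d,H); P=P*1000
m=(abs(P[:,0]-443)<22)&(abs(P[:,1]+181)<24)&(P[:,2]<215)&(P[:,2]>120)
Q=P[m]-np.array([445,-181,0]); c,s=np.cos(-.2),np.sin(-.2); X=np.c_[Q[:,0]*c+Q[:,1]*s,-Q[:,0]*s+Q[:,1]*c,Q[:,2]]
uu,vv=u[m],v[m]
# hook/arm: |y|<4 ; eye sides |y|>10
a=X[abs(X[:,1])<4.5]; 
for z in range(135,215,3):
    t=a[(a[:,2]>=z)&(a[:,2]<z+3)]; e=X[(abs(X[:,1])>9)&(X[:,2]>=z)&(X[:,2]<z+3)]
    print(z,"mid",len(t),t[:,0].min() if len(t) else "",t[:,0].max() if len(t) else "","side",len(e),e.mean(0) if len(e) else "")
im=cv2.imread("pics/w5.png"); cv2.imwrite("pics/w5c.png",cv2.resize(im[190:350,210:440],(805,560),interpolation=2))
```

```text
135 mid 300 -24.638842113915967 14.6431916051218 side 1010 [ -8.    0.3 137.2]
138 mid 209 -22.63332756320593 13.757227109607463 side 433 [ -6.3   0.9 138.4]
141 mid 98 -10.886790489331243 -6.692136553799691 side 0 
144 mid 158 -9.91681108260066 3.3395375750988574 side 12 [ -4.5   1.9 146.5]
147 mid 142 -6.155220880712804 -0.6735034155643814 side 154 [ -5.1   1.5 148.9]
150 mid 17 -4.4424465891464875 -1.8621393487531956 side 213 [ -5.7  -1.3 151.4]
153 mid 0   side 190 [ -7.4  -2.  154.4]
156 mid 0   side 165 [ -7.6  -2.5 157.4]
159 mid 0   side 215 [ -7.8  -2.5 160.4]
162 mid 22 -13.657368573618523 -11.197472127097821 side 198 [ -8.2  -1.7 163.5]
165 mid 59 -14.966464201461314 10.332391893821935 side 225 [ -8.5  -2.4 166.5]
168 mid 81 -16.20381916241633 10.348613177552386 side 215 [ -8.3  -2.2 169.5]
171 mid 108 -16.700223539788293 20.829035986434857 side 256 [ -9.5  -3.6 172.5]
174 mid 153 -16.947729729958183 20.348201740089163 side 262 [ -8.9  -2.3 175.6]
177 mid 81 -16.79037304223922 -11.920900991578282 side 295 [ -8.5  -2.6 178.5]
180 mid 138 -16.76588011846789 -3.461946005779982 side 413 [ -8.7  -1.4 181.7]
183 mid 312 -16.45797713972701 -0.07726279850210693 side 632 [ -6.4  -0.9 184.4]
186 mid 85 -15.368148354283857 -0.6717824829749376 side 241 [ -7.1  -4.3 187.1]
189 mid 0   side 160 [-15.5 -10.  190.5]
192 mid 0   side 141 [-18.9 -13.2 193.6]
195 mid 0   side 119 [-19.4 -10.4 196.6]
198 mid 0   side 141 [-19.9  -6.3 199.5]
201 mid 0   side 83 [-20.2   2.1 202. ]
204 mid 0   side 1 [-23.9  15.7 205.6]
207 mid 0   side 48 [-26.3  17.  208.9]
210 mid 0   side 78 [-27.   16.9 211.5]
213 mid 0   side 53 [-27.3  16.4 213.9]
```

View pics/w5c.png

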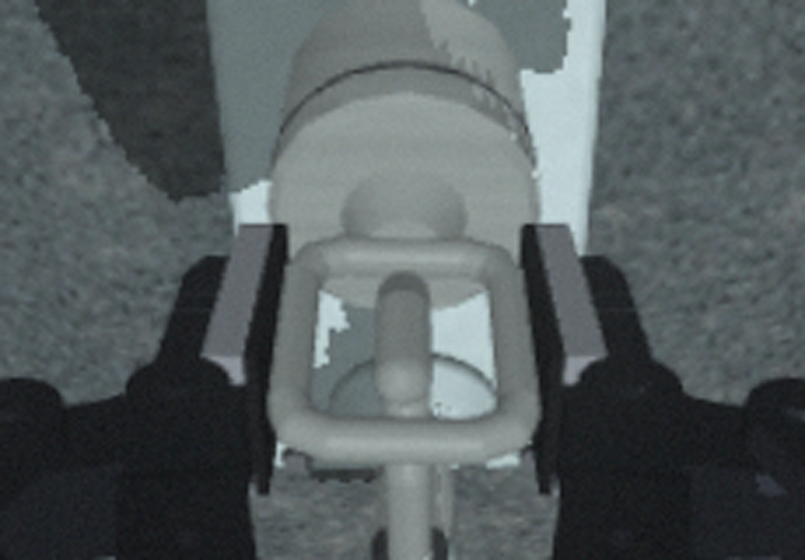

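```bash
cat > an.py <<'E'
from h import *
import sys
np.set_printoptions(precision=1,suppress=True)
def an(n):
    f=np.load(n+".npz"); d,H=f["d"],f["H"]; P,u,v=wcloud(d,H); P=P*1000
    Q=P-np.array([445,-181,0]); c,s=np.cos(-.19),np.sin(-.19); X=np.c_[Q[:,0]*c+Q[:,1]*s,-Q[:,0]*s+Q[:,1]*c,Q[:,2]]
    return X,u,v
if __name__=="__main__":
    for n in sys.argv[1:]:
        X,u,v=an(n); print(n)
        cr=lambda x0,x1,y0,y1:(u>=210+x0/3.5)&(u<=210+x1/3.5)&(v>=190+y0/3.5)&(v<=190+y1/3.5)
        for nm,b in dict(tiptop=(388,418,372,400),tipfront=(392,412,290,360),eyetopL=(300,370,428,450),eyetopR=(440,510,428,450),sideLlow=(285,305,290,310),sideLhigh=(280,300,370,390),sideRlow=(500,520,290,310),sideRhigh=(505,525,370,390),lowbar=(330,380,245,262)).items():
            q=X[cr(*b)]; print(nm,len(q),np.percentile(q,[5,50,95],axis=0).tolist() and np.percentile(q,[5,50,95],axis=0).round(1).tolist())
E
python3 an.py w5
```

```text
w5
tiptop 72 [[-15.2, -1.3, 183.9], [-13.6, 0.3, 185.1], [-10.8, 2.0, 185.9]]
tipfront 120 [[-16.5, -0.9, 170.7], [-15.8, 0.2, 176.9], [-15.1, 1.2, 182.3]]
eyetopL 119 [[-5.4, -11.9, 184.2], [-4.2, -7.9, 185.3], [-3.1, -4.4, 186.3]]
eyetopR 120 [[-4.8, 5.3, 184.1], [-3.7, 8.9, 185.0], [-2.3, 12.7, 186.0]]
sideLlow 36 [[-6.2, -15.8, 158.7], [-5.3, -14.5, 160.7], [-4.6, -13.3, 162.3]]
sideLhigh 36 [[-6.4, -15.3, 174.8], [-5.6, -14.2, 176.3], [-4.8, -13.1, 178.1]]
sideRlow 36 [[-4.8, 13.8, 157.6], [-4.3, 15.1, 160.0], [-3.8, 16.3, 161.7]]
sideRhigh 36 [[-4.9, 13.7, 174.1], [-4.3, 14.8, 175.6], [-3.7, 16.0, 177.0]]
lowbar 69 [[-5.4, -9.9, 147.9], [-4.4, -6.9, 149.0], [-3.4, -3.6, 150.4]]
```

Run:
```python
from h import *
np.set_printoptions(precision=3,suppress=True)
R,q=tool(-.205,ALPHA,1); p0=np.load("p0.npy")
for L in (26,28,29.3):
    ctrl.movel(p0+np.array([0,0,L/1000])-S*17*.00013,q,.02); f=force(15)
    print(L,f,get_state()["tcp_pos"][2]-p0[2])
im,d,H=wrist("w6"); print(get_state()["time"])
cv2.imwrite("pics/w6c.png",cv2.resize(im[190:350,210:440],(805,560),interpolation=2))
```

```text
26 [-0.106  0.052 -2.57 ] 0.02599195084035344
28 [ 0.081 -0.23  -2.493] 0.02798267411306088
29.3 [-0.014  0.034 -2.414] 0.02929062630826379
12.125
```

View pics/w6c.png

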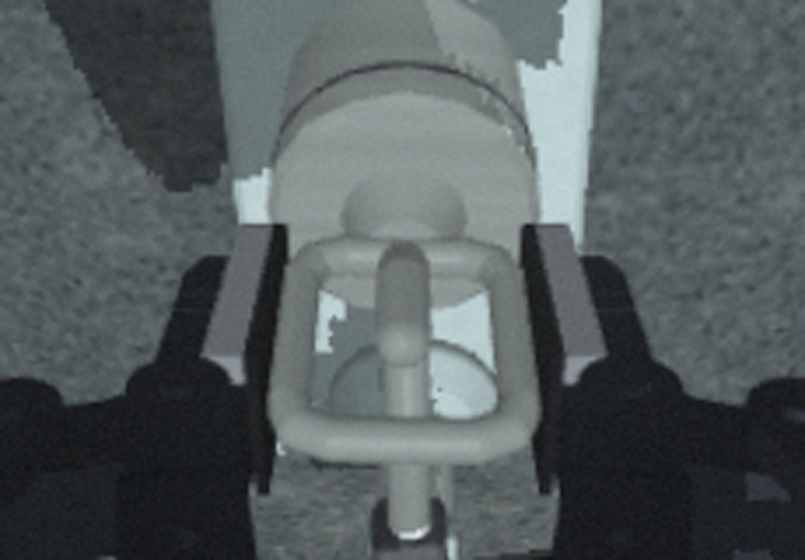

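Run:
```python
from an import *
X,u,v=an("w6")
cr=lambda x0,x1,y0,y1:(u>=210+x0/3.5)&(u<=210+x1/3.5)&(v>=190+y0/3.5)&(v<=190+y1/3.5)
for nm,b in dict(tip=(390,416,270,364),eyetopL=(300,370,415,460),eyetopR=(440,510,415,460),lowbarL=(320,370,237,275),lowbarR=(435,485,237,275),hookbot=(392,415,240,262)).items():
    q=X[cr(*b)]; print(nm,len(q),np.percentile(q,[2,10,50,90,98],axis=0).round(1).tolist())
```

```text
tip 189 [[-16.5, -1.0, 173.4], [-16.1, -0.9, 174.9], [-15.3, 0.4, 181.9], [-12.5, 1.6, 185.4], [-10.7, 1.7, 186.0]]
eyetopL 259 [[-5.7, -39.7, 0.1], [-5.4, -11.8, 188.7], [-4.3, -8.0, 191.3], [-1.9, -4.8, 192.6], [229.1, -4.0, 193.1]]
eyetopR 260 [[-5.1, 4.9, -0.1], [-4.8, 5.7, 188.2], [-3.6, 9.2, 191.0], [-1.0, 13.1, 192.5], [231.2, 35.7, 193.1]]
lowbarL 153 [[-5.7, -11.6, 144.0], [-5.3, -11.1, 152.9], [-4.2, -8.5, 155.4], [-1.4, -5.5, 156.9], [9.4, -4.9, 158.0]]
lowbarR 153 [[-5.1, 5.4, 145.0], [-4.7, 5.9, 153.0], [-3.7, 8.9, 155.5], [-1.1, 11.5, 156.9], [1.8, 12.1, 158.1]]
hookbot 42 [[-16.2, -1.1, 153.5], [-15.6, -1.0, 163.8], [-14.7, 0.4, 168.0], [-13.0, 1.7, 170.4], [-4.7, 1.8, 170.7]]
```

Run:
```python
from h import *
np.set_printoptions(precision=3,suppress=True)
R,q=tool(-.205,ALPHA,1); p0=np.load("p0.npy"); b=p0+np.array([0,0,.0302])-S*17*.00013
ctrl.movel(b,q,.02); print(force(15))
for D in (3,5,7,9,12,16,20,25,32,45):
    ctrl.movel(b-S*D/1000,q,.025); f=force(6); print(D,f,get_state()["tcp_pos"]-b)
    if np.hypot(f[0],f[1])>1.5: print("STOP"); break
print(get_state()["time"],get_state()["width"])
im,d=vision.grab_frame("side"); cv2.imwrite("pics/s7.png",cv2.resize(im[110:260,280:480],(800,600),interpolation=2))
```

```text
[-0.014  0.031 -2.239]
3 [ 0.096  0.087 -2.346] [-0.003  0.001  0.   ]
5 [ 0.007 -0.111 -2.448] [-0.005  0.001  0.   ]
7 [ 0.225 -0.061 -2.344] [-0.007  0.001  0.   ]
9 [-0.036  0.298 -2.303] [-0.009  0.002  0.   ]
12 [-0.034  0.266 -2.605] [-0.012  0.002  0.   ]
16 [-0.043  0.031 -2.151] [-0.016  0.003  0.   ]
20 [-0.148  0.074 -2.072] [-0.02   0.004  0.   ]
25 [ 0.193  0.104 -2.42 ] [-0.024  0.005  0.   ]
32 [ 0.497 -0.071 -2.893] [-0.031  0.006  0.   ]
45 [-0.392  0.038 -2.471] [-0.044  0.008  0.   ]
16.975 0.03409602399118701
```

View pics/s7.png

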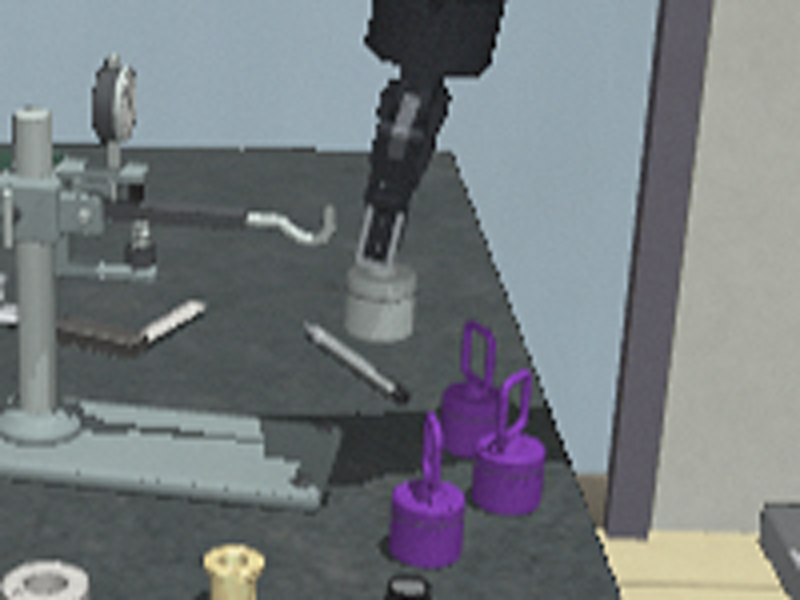

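The weight is off the hook with no side force, and the hook sits level and undisturbed. I'll lift and back away clear of it, then carry the weight to where the wrist camera can see the empty well.

Run:
```python
from h import *
np.set_printoptions(precision=4,suppress=True)
R,q=tool(-.205,ALPHA,1); p=get_state()["tcp_pos"].copy()
p1=p+np.array([-.02,.03,.05]); ctrl.movel(p1,q,.08)
R2,q2=tool(.243,ALPHA,1)
ctrl.movel([.42,.0,p1[2]],q2,.12)
s2=np.array([np.cos(.243),np.sin(.243),0]); well=np.array([.5205,.2055,0])
t=well+s2*.065+R2[:,2]*.0187; t[2]=.17
ctrl.movel(t,q2,.12)
ctrl.pause(.3); im,d,H=wrist("w8"); print(get_state()["time"],get_state()["tcp_pos"],force(),get_state()["width"])
```

```text
22.1667 [0.5867 0.2218 0.17  ] [-0.3444 -0.0172 -2.5033] 0.034571545587937305
```

View pics/w8.png

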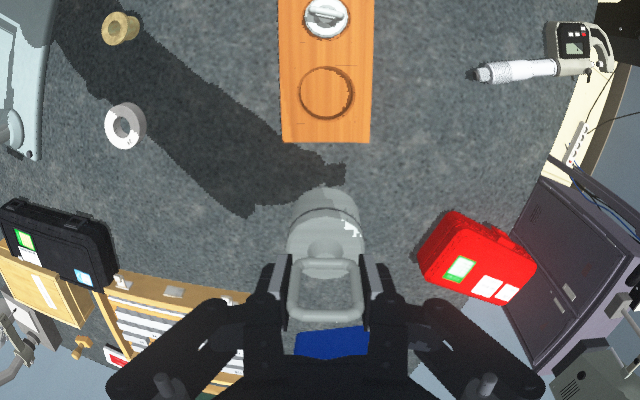

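```bash
cat > fit.py <<'E'
from h import *
from scipy.optimize import least_squares
np.set_printoptions(precision=4,suppress=True)
f=np.load("w8.npz"); d,H=f["d"],f["H"]; P,u,v=wcloud(d,H)
im=cv2.imread("pics/w8.png"); hsv=cv2.cvtColor(im,cv2.COLOR_BGR2HSV)[v,u]
z=np.zeros(d.shape); z[v,u]=P[:,2]; X=np.zeros(d.shape+(3,)); X[v,u]=P
w=(hsv[:,0]<20)&(hsv[:,1]>90)&(abs(P[:,2]-.03)<.006)&(u>270)&(u<385)&(v<150); print("block top z",np.median(P[w,2]))
zt=np.median(P[w,2])
# hole contour
hole=np.zeros(d.shape,np.uint8); sub=(slice(60,128),slice(292,362)); hole[sub]=((z[sub]<zt-.004)*255).astype(np.uint8)
hole=cv2.morphologyEx(hole,cv2.MORPH_OPEN,np.ones((3,3),np.uint8))
c=max(cv2.findContours(hole,cv2.RETR_EXTERNAL,cv2.CHAIN_APPROX_NONE)[0],key=cv2.contourArea).reshape(-1,2)
K=np.array(vision.camera_info("wrist")["mtx"])
def rayw(px,zz):
    x=(px[0]-K[0,2])/K[0,0]; y=(px[1]-K[1,2])/K[1,1]; th=np.hypot(x,y); k=np.tan(th)/th
    r=H[:3,:3]@np.array([x*k,y*k,1]); return H[:3,3]+r*(zz-H[2,3])/r[2]
q=np.array([rayw(p,zt-.002) for p in c])
g=least_squares(lambda a:np.hypot(q[:,0]-a[0],q[:,1]-a[1])-a[2],[.52,.205,.024],loss='soft_l1',f_scale=.0007); print("well",g.x,np.abs(g.fun).mean(),len(q)); well=g.x[:2]
r=cv2.minAreaRect((P[w][:,:2]*1000).astype(np.float32)); print("block rect",r,cv2.boxPoints(r).tolist())
tp=(H@np.linalg.inv(np.array(vision.camera_info("wrist")["hand_eye"])))[:3,3]; print("tcp",tp)
m=(abs(u-325)<45)&(v>180)&(v<262)&(P[:,2]>.08)&(P[:,2]<.18)
q=P[m]; print(np.percentile(q,[1,50,99],axis=0)); h,e=np.histogram(q[:,2],bins=np.arange(.08,.18,.002)); zc=e[h.argmax()]+.001; print("cyl top",zc,h)
s=q[(q[:,2]<zc-.006)&(q[:,2]>zc-.035)]
g=least_squares(lambda a:np.hypot(s[:,0]-a[0],s[:,1]-a[1])-.022,tp[:2],loss='soft_l1',f_scale=.0007); print("cyl",g.x,np.abs(g.fun).mean(),len(s)); cyl=g.x
# verticality: fit separately upper/lower halves
for lo,hi in ((.006,.018),(.02,.035)):
    t=s[(s[:,2]<zc-lo)&(s[:,2]>zc-hi)]; g=least_squares(lambda a:np.hypot(t[:,0]-a[0],t[:,1]-a[1])-.022,tp[:2],loss='soft_l1',f_scale=.0007); print("half",lo,g.x,len(t))
print("move",well-cyl, "cyl-tcp",cyl-tp[:2]); R,_=tool(.243,ALPHA,1)
print("nominal eye-tcp",-R[:2,2]*.0187)
E
python3 fit.py
```

```text
block top z 0.030336550218272945
well [0.5204 0.2077 0.0224] 0.00029294874809554153 153
block rect ((501.6202087402344, 202.866455078125), (126.79483032226562, 78.8093032836914), 13.995118141174316) [[430.5750732421875, 225.7694549560547], [449.63427734375, 149.2994842529297], [572.6653442382812, 179.9634552001953], [553.6061401367188, 256.43341064453125]]
tcp [0.5867 0.2218 0.1701]
[[0.5617 0.2013 0.1256]
 [0.5709 0.2192 0.1606]
 [0.5897 0.2416 0.1772]]
cyl top 0.1610000000000001 [   0    0    0    0    0    0    0    0    0    0    0    0    0    0
    0    0    0    0    0    0    0    6   61   94   99   88   86  101
  101  107   89  127  106  109  102  165  128  142  130  318 1780  298
  130  119  150  157   80   39   48]
cyl [0.5839 0.2229] 0.0002681777029658958 1576
half 0.006 [0.5839 0.2229] 755
half 0.02 [0.584  0.2229] 716
move [-0.0636 -0.0152] cyl-tcp [-0.0028  0.0011]
nominal eye-tcp [-0.0032 -0.0008]
```

```bash
cat > rel.py <<'E'
from h import *
from scipy.optimize import least_squares
np.set_printoptions(precision=4,suppress=True)
def rel(zb):   # zb underside height
    for cam in ("scene","side"):
        im,d=vision.grab_frame(cam); np.save(cam+"9.npy",d); cv2.imwrite(f"pics/{cam}9.png",im)
        hsv=cv2.cvtColor(im,cv2.COLOR_BGR2HSV); P,u,v=cloud(cam,d); h=hsv[v,u]
        q=P[(np.hypot(P[:,0]-.521,P[:,1]-.206)<.035)&(P[:,2]>max(zb+.005,.036))&(P[:,2]<zb+.036)&(h[:,1]<90)]
        g=least_squares(lambda c:np.hypot(q[:,0]-c[0],q[:,1]-c[1])-.022,[.521,.206],loss='soft_l1',f_scale=.0007)
        wood=(h[:,0]<14)&(h[:,1]>110)&(P[:,0]<.6)&(P[:,1]>.1)&(P[:,1]<.3)&(abs(P[:,2]-.03)<.003)
        r=cv2.minAreaRect((P[wood][:,:2]*1000).astype(np.float32)); b=cv2.boxPoints(r)
        e=b[np.argsort(b[:,0])[2:]].mean(0)/1000; w=e-.043*np.array([np.cos(.244),np.sin(.244)])
        c=np.array(r[0])/1000+.05*np.array([np.cos(.244),np.sin(.244)])
        print(cam,"cyl",g.x,np.abs(g.fun).mean(),len(q),"well(end)",w,"well(ctr)",c,r[1:], "need",c-g.x)
E
python3 - <<'E'
from rel import *
R,q=tool(.243,ALPHA,1); p=get_state()["tcp_pos"].copy()
t=p+np.array([-.0632,-.0152,0]); ctrl.movel(t,q,.1); t[2]=.094; ctrl.movel(t,q,.06); ctrl.pause(.2)
print(get_state()["tcp_pos"],get_state()["time"]); rel(.045)
wrist("w9")
a=cv2.imread("pics/side9.png")[200:350,260:420]; b=cv2.imread("pics/scene9.png")[210:350,190:330]
cv2.imwrite("pics/c9.png",np.hstack([cv2.resize(a,(400,375),interpolation=2),cv2.resize(b,(375,375),interpolation=2)]))
E
```

```text
[0.5237 0.2067 0.0942] 24.75
scene cyl [0.5214 0.2035] 0.0009479886189737504 169 well(end) [0.5212 0.2044] well(ctr) [0.5202 0.204 ] ((188.12123107910156, 80.54402160644531), 14.053911209106445) need [-0.0012  0.0005]
side cyl [0.5206 0.2059] 0.0007305562215020504 367 well(end) [0.5207 0.208 ] well(ctr) [0.5206 0.2069] ((186.76841735839844, 81.64738464355469), 14.652641296386719) need [-0.     0.001]
```

View pics/c9.png

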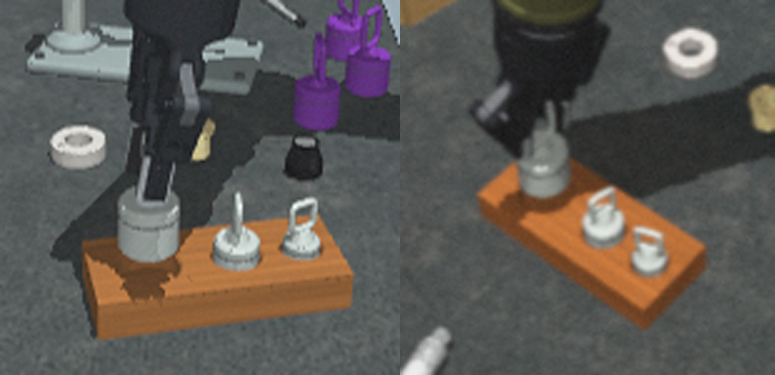

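The other cameras agree to within about 1 mm. I'll apply a small correction and lower the weight while watching the force.

Run:
```python
from h import *
np.set_printoptions(precision=3,suppress=True)
R,q=tool(.243,ALPHA,1); p=get_state()["tcp_pos"].copy()+np.array([-.0003,.0006,0])
for z in (.084,.080,.077,.074,.071,.068,.066,.064,.063,.062,.061,.060):
    p[2]=z; ctrl.movel(p,q,.03); f=force(8); print(z,f,get_state()["tcp_pos"][2])
    if f[2]>-1.2 or np.hypot(f[0],f[1])>2: print("contact"); break
print(get_state()["time"],get_state()["wrist_torque"])
wrist("w10")
```

```text
0.084 [ 0.233 -0.055 -2.643] 0.08406446616270918
0.08 [ 0.009  0.138 -1.766] 0.07999504423460413
0.077 [ 0.019  0.266 -2.537] 0.07696805460433903
0.074 [-0.039  0.182 -2.574] 0.07396179938832187
0.071 [ 0.284  0.265 -2.258] 0.07099257926110902
0.068 [ 0.03  -0.151 -2.627] 0.06798721673311048
0.066 [-0.062  0.202 -2.16 ] 0.06601860586734772
0.064 [ 0.375 -0.09  -2.339] 0.06399262970897741
0.063 [ 0.18   0.244 -2.156] 0.06302006050191146
0.062 [-0.021  0.183 -2.454] 0.061992480388996074
0.061 [ 0.077  0.094 -0.599] 0.06109168592656422
contact
29.3833 [-0.081  0.122  0.061]
```

It went in freely and touched the floor at the predicted height. Release, retreat, check.

Run:
```python
from rel import *
R,q=tool(.243,ALPHA,1); p=get_state()["tcp_pos"].copy(); p[2]=.0606
ctrl.movel(p,q,.02); print(force(10))
ctrl.ungrasp(); ctrl.pause(.3); print(get_state()["width"],get_state()["contact_force"])
ctrl.movel(p-R[:,2]*.10,q,.1); ctrl.movel(p-R[:,2]*.10+np.array([0,0,.06]),q,.12)
print(get_state()["time"]); rel(.012)
im,d,H=wrist("w11"); P,u,v=wcloud(d,H)
m=np.hypot(P[:,0]-.521,P[:,1]-.2075)<.018
q_=P[m&(P[:,2]>.045)&(P[:,2]<.06)]; print("top z",np.median(q_[:,2]),len(q_))
A=np.c_[q_[:,:2]-q_[:,:2].mean(0),np.ones(len(q_))]; print("top tilt",np.linalg.lstsq(A,q_[:,2],rcond=None)[0])
b=P[(abs(P[:,2]-.03)<.005)&(np.hypot(P[:,0]-.521,P[:,1]-.2075)<.037)]; print("block top z",np.median(b[:,2]))
e=P[m&(P[:,2]>.085)&(P[:,2]<.11)]; print("eye top",np.percentile(e[:,2],98))
a=cv2.imread("pics/side9.png")[130:350,260:480]; b=cv2.imread("pics/scene9.png")[140:340,220:420]
cv2.imwrite("pics/c11.png",np.hstack([cv2.resize(a,(400,400),interpolation=2),cv2.resize(b,(400,400),interpolation=2)]))
```

```text
[-1.5501 -1.1461  5.4666]
0.08608183304668557 [ 0.0801 -0.2175 -0.2081]
32.5
scene cyl [0.5214 0.2043] 0.0009765250107831079 72 well(end) [0.5227 0.2038] well(ctr) [0.5208 0.2042] ((189.44882202148438, 81.24211120605469), 13.448405265808105) need [-0.0006 -0.    ]
side cyl [0.5205 0.2064] 0.0006780311882983515 131 well(end) [0.5208 0.2077] well(ctr) [0.521  0.2069] ((186.03904724121094, 82.6329345703125), 14.525092124938965) need [0.0004 0.0004]
top z 0.05263126354117767 642
top tilt [-0.0243  0.0048  0.0531]
block top z 0.03031721953078012
eye top 0.10177621098183158
```

View pics/c11.png

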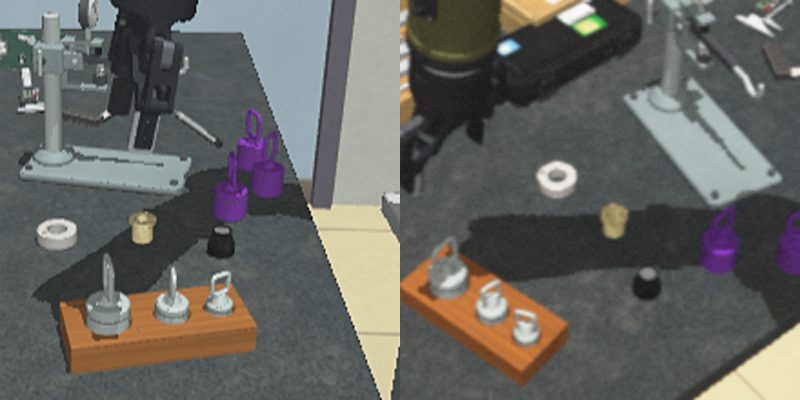

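```bash
python3 -c "
from station import ticket,get_state
print(get_state()['time'],get_state()['contact_force']); print(ticket.close_job())"
```

```text
32.65 [ 0.07376969 -0.19078351  0.23747842]
the job is handed in; nothing more can be done
None
```

The check weight is off the hook, standing in its empty well and released. I handed the job in at about 33 s of the 72 s allowed.

**Unhooking:** I gripped the steel weight by its eye and raised it 30.2 mm in small steps. That was about 7 mm of spring sag plus about 23 mm on the hook. I then drew it out past the tip. Sideways force stayed under about 0.5 N, and the vertical force stayed near the weight's own 2.4 N, so nothing pressed on the hook.

**Setting down:** The weight slid into the well and touched the floor at the expected height. The last 0.5 mm pressed it down with about 5 N before I let go.

**Last checks:**
- **Height:** the top of the cylinder is at 52.3 mm, against 52 mm expected, so it is fully home.
- **Centring:** the scene and side cameras put it within 0.6 mm of the well centre.
- **Other things:** in the final pictures the other weights and loose parts look unmoved, and the gripper is clear.

**Disagreements:**
- **Wrist camera:** it read about 2 mm off sideways, which I corrected from the finger positions in its picture.
- **Sag before lifting:** the camera slope suggested 16–20 mm, but the force and the later views gave about 7 mm, so I used those.
- **Final uprightness:** a plane fit of the cylinder's top gave 0.024 rad of tilt. I put that down to points on the neck mixing into the fit, since the height and centring agree, but I did not check it separately.

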